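# Valve plate on, cylinder head held ready over the guide studs

## Robot

A 7-joint arm with a two-finger parallel gripper is mounted at the origin on a cart in front of the work surface, level with it; the furniture and walls round the work are solid. World frame = base frame: x ahead of the robot, y to its left, z up, the work surface at z = 0. Lengths are in m, angles in rad, forces in N, time in s.
With the tool pointing down it reaches from about 0.425 to 0.95 m from the base axis. Payload 16.7 kg.
Tool frame: the origin (TCP) lies midway between the tips of the shut fingers; the grasp point (between the pads) lies 19 mm behind it; z points along the fingers, y is the line along which they close (so a half turn about z gives the same grasp; the last joint's range is limited). The gripper opens to 94 mm and grips with 3 to 60 N. Pads are 16 mm wide; open, the fingers measure 119 mm over their backs; the gripper's body (75 mm by 177 mm) begins 78 mm behind the grasp point.
Start: joints at [-1.45, 0.426, 0.074, 1.606, -0.034, 1.111, -0.067], TCP at [0.18, 0.651, 0.205] pointing down, gripper open.
Joint ranges: [-2.85, 2.85], [-0.5, 2.14], [-1.23, 1.37], [0.21, 2.46], [-1.02, 4.16], [0.16, 2.05], [-2.73, 2.73]. Speed limits (rad/s): [1.89, 1.89, 2.39, 2.39, 3.01, 3.01, 3.01].

## Interface

Orientations are given as a rotation vector (axis times angle).
In Python, from station import ctrl gives the robot as it stands.
- The arm moves only by the shell command python3 inch.py 'ROWS' [OPENING] [FORCE]. ROWS is rows parted by semicolons, their numbers by spaces, 1 to 12 of them, each of 6 numbers: dx, dy, dz in m, then a rotation vector rx, ry, rz in rad; each row shifts and turns the commanded pose from where the row before left it, along the tool's axes as they then stand; what a row does not reach is not made up. A row lasts 1/10 s, in which the tool goes at most 0.05 m and 0.15 rad, less where a joint would pass 70% of its speed; a pose out of reach is approached as far as the arm can. OPENING is the finger opening in m, set as the command begins (- or left out keeps the last). The fingers move at their own pace and stop on an object; FORCE is the grip in N (left out, the last holds). Time passes only in rows, so rows that do not move let the fingers close. It prints the time, the measured TCP pose, the force, the opening and the grip force at its end.
- ctrl.state(): the state, without advancing time (a new reading comes with each control period).
- ctrl.read_camera(name): name is "scene" or "top" or "wrist"; returns the picture (400x640x3 uint8, red, green, blue); there is no depth.
- ctrl.get_calibration(name): a dict with "mtx" (3x3 intrinsics, pixels), "R" (3x3) and "t" (3): a world point X has camera coordinates R X + t. Camera axes: x right, y down, z forward; pixel columns grow to the right and rows downward; lengths in m; the calibration is good to about 2 mm. A picture is of the moment at which its call begins: read the wrist's pose just before it. get_calibration takes no time and is no camera call; for the wrist camera it gives the pose at the moment of the call.
- ctrl.finish_job(): hands the job in; it is judged then, once.
The state is a dict: "t": time; "joints": joint angles; "dq": joint speeds; "effort": joint torques, N m; "ee_pos": TCP position; "tool_rot": TCP orientation; "wrist_force": force on the tool from outside, world axes, zero at the start; "wrist_torque": the same for the moment, N m; "opening": finger opening in m; "gripper_force": force on a finger pad.
Only numpy, scipy, OpenCV 4.12 (cv2) and the standard library are available. Lean on these libraries where they do the work, as an engineer would, in place of code of your own. Each camera call takes 0.05 s, during which the arm holds its last target. There are 200 camera calls.

## Task

We are closing up the small compressor pump: lower the steel valve plate (do not drop it), keeper bar upward, over the two upright guide studs until it lies flat on top of the cylinder, and let go of it. Then carry the finned cylinder head over the things on the desk and stop with it hovering level and square over the pump, its corner holes in line with the studs and its underside about a centimetre above the stud tips; it must not touch the studs or the plate, because I still have to run sealant round the plate. Finish like that, with the gripper still holding the head in the air, and leave everything else on the desk where it stands.

Things in the scene. Friction and masses are not known exactly. Their poses are not given: they have to be found in the camera images.
- pump: Compressor pump with its head off, heavy, fixed: grey crankcase on feet (116 mm long in y; shaft stub to 68 mm at -x), finned barrel 77 mm across, on top a bright flat deck 70 (x) x 90 (y) mm, 108 mm up, with the bore in its middle. Two upright 6 mm guide studs with tapered tips stand on the deck at (+24, +34) and (-24, -34) mm. Origin: centre of its underside, z up.
- pump_deck (a point): Centre of the pump's deck (its flat top face, 108 mm above the desk); axes as the pump's. The two deck corners without studs have only small tapped holes.
- pump_stud_tips (a point): Point midway between the tips of the two guide studs, 38.5 mm above the deck centre; axes as the pump's.
- valve_plate: Flat steel plate lying on the desk, 70 (x) x 90 (y) x 5 mm, 0.2 kg, a 10 mm through hole at each corner, (+-24, +-34) mm. On its upper face, along x through the middle, stands a dark keeper bar 46 mm long, 12 mm wide (y), its top 17 mm above the plate's underside: grip across the 12 mm. Fits either way round (half a turn), bar up. Origin: centre of its underside, z up.
- cylinder_head: Aluminium head standing on the desk, 0.4 kg: flange 70 (x) x 90 (y) x 14 mm, a 10 mm through hole at each corner, (+-24, +-34) mm; fins up to z = 29 mm; on top in the middle a port block 50 mm long (x), 26 mm wide (y), z = 29 to 58 mm, brass fittings on its x ends (to +-37 mm): grip across the 26 mm. Goes either way round (half a turn). Origin: centre of its underside, z up.
- tall_tub: Tall lidded plastic tub, 136 x 140 x 159 mm, in the way between the parts and the pump; leave alone. Origin: centre of its underside.
- tape_lower: Lower of two stacked rolls of packing tape, 113 mm across, 52 mm high; leave alone. Origin: centre of its underside.
- tape_upper: Upper roll of the stack, 123 mm across, 50 mm high (stack about 103 mm high); leave alone. Origin: centre of its underside.
- nut_tin: Open round tin of nuts, 68 mm across, 30 mm high, right of the pump; leave alone. Origin: centre of its underside.
- driver: Screwdriver lying on the desk at the front right, 193 mm long (along its y), 24 mm high; leave alone. Origin: its middle, at the underside.
- spray_can: Spray can, 52 mm across, 178 mm high, standing behind; leave alone. Origin: centre of its underside.

How it is judged:
By the outcome, as a careful person would: the job done as asked, in the order asked, and still so for the second after the job is handed in, while the arm keeps its last pose, push and grip.
It also fails if it takes over 72 s, if anything falls off the work surface, if the arm or the gripper's body presses on something with over 40 N, if the wrist force passes 120 N, or if a joint passes its speed limit or range.

## Working session

There is one attempt and no reset: what is moved stays moved. The work goes in short steps, Python scripts to look and compute and a shell command to move; the robot and the scene stay as the last step left them, time stands still between calls to the robot, and variables do not carry over. Pictures are saved under pics/ and viewed, at most 10 in all, crops included, and the job is handed in when it is done.

```bash
ls; mkdir -p pics; python3 - <<'E'
from station import ctrl
import cv2,numpy as np
s=ctrl.state();print(s['t'],s['ee_pos'],s['tool_rot'],s['opening'])
for n in('top','scene'):
    im=ctrl.read_camera(n);cv2.imwrite(f'pics/{n}0.png',im[...,::-1])
    c=ctrl.get_calibration(n);print(n,c['mtx'].round(1).tolist(),(-c['R'].T@c['t']).round(3),c['R'].round(2).tolist())
E
```

```text
inch.py
pics
station.py
0.0 [0.17980868 0.65017604 0.20479797] [-4.22457477e-01 -3.11297654e+00  1.91312525e-03] 0.0940501961721696
top [[435.6, 0.0, 323.0], [0.0, 435.6, 196.0], [0.0, 0.0, 1.0]] [ 0.313 -0.04   1.502] [[0.0, -1.0, -0.02], [-0.98, 0.0, -0.19], [0.19, 0.02, -0.98]]
scene [[500.8, 0.0, 311.1], [0.0, 500.8, 203.9], [0.0, 0.0, 1.0]] [-0.257 -0.685  1.32 ] [[0.62, -0.79, -0.01], [-0.6, -0.47, -0.65], [0.51, 0.41, -0.76]]
```

View pics/top0.png

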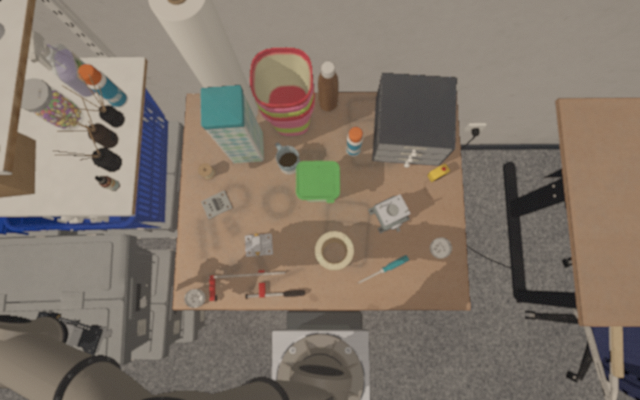

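View pics/scene0.png

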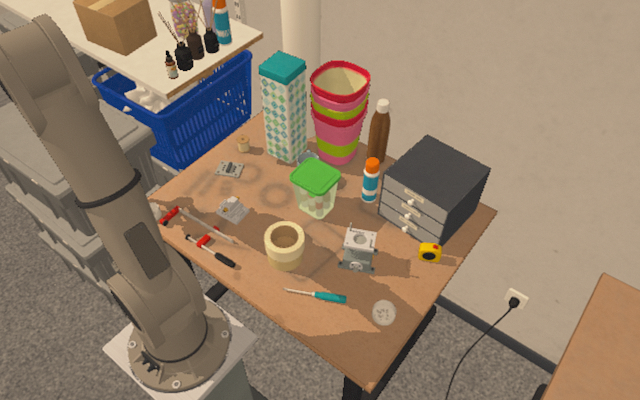

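The top view shows the plate near (217,204), the head near (258,243), the tub near (318,180), the tape near (334,250) and the pump near (391,211). I'll enlarge the three parts in both views.

```bash
cat > h.py <<'E'
from station import ctrl
import cv2,numpy as np
from scipy.spatial.transform import Rotation as Ro
def ray(c,uv):
    d=c['R'].T@np.linalg.inv(c['mtx'])@np.array([uv[0],uv[1],1.]);return -c['R'].T@c['t'],d
def onz(c,uv,z):
    o,d=ray(c,uv);return o+d*(z-o[2])/d[2]
def two(c1,a,c2,b):
    o1,d1=ray(c1,a);o2,d2=ray(c2,b);d1=d1/np.linalg.norm(d1);d2=d2/np.linalg.norm(d2)
    s=np.linalg.lstsq(np.c_[d1,-d2],o2-o1,rcond=None)[0];p,q=o1+d1*s[0],o2+d2*s[1]
    return (p+q)/2,np.linalg.norm(p-q)
def proj(c,X):
    p=c['mtx']@(c['R']@np.asarray(X,float)+c['t']);return p[:2]/p[2]
def crop(im,u,v,w,h,k,step=10):
    o=cv2.resize(im[v:v+h,u:u+w],None,fx=k,fy=k,interpolation=cv2.INTER_CUBIC)
    for x in range((-u)%step,w,step):cv2.putText(o,str(u+x),(x*k,9),0,.33,(255,255,0),1);cv2.line(o,(x*k,10),(x*k,14),(255,255,0),1)
    for y in range((-v)%step,h,step):cv2.putText(o,str(v+y),(0,y*k+4),0,.33,(255,255,0),1)
    return o
E
python3 - <<'E'
from h import *
t=cv2.imread('pics/top0.png');s=cv2.imread('pics/scene0.png')
r1=np.hstack([crop(t,196,184,44,37,6),crop(t,236,224,44,37,6),crop(t,365,188,44,37,6)])
r2=np.hstack([crop(s,208,152,44,37,6),crop(s,212,190,44,37,6),crop(s,336,222,44,37,6)])
r3=np.hstack([crop(s,336,222,44,30,6)])
cv2.imwrite('pics/c1.png',np.vstack([r1,r2]))
ct=ctrl.get_calibration('top')
for n,uv,z in[('plate',(217,204),.01),('head',(258,243),.05),('pump',(391,211),.108),('tub',(318,180),.159),('tape',(334,250),.103),('can',(355,133),.178)]:print(n,onz(ct,uv,z).round(3))
E
```

```text
plate [0.574 0.36  0.01 ]
head [0.435 0.206 0.05 ]
pump [ 0.532 -0.232  0.108]
tub [0.624 0.003 0.159]
tape [ 0.408 -0.047  0.103]
can [ 0.772 -0.115  0.178]
```

View pics/c1.png

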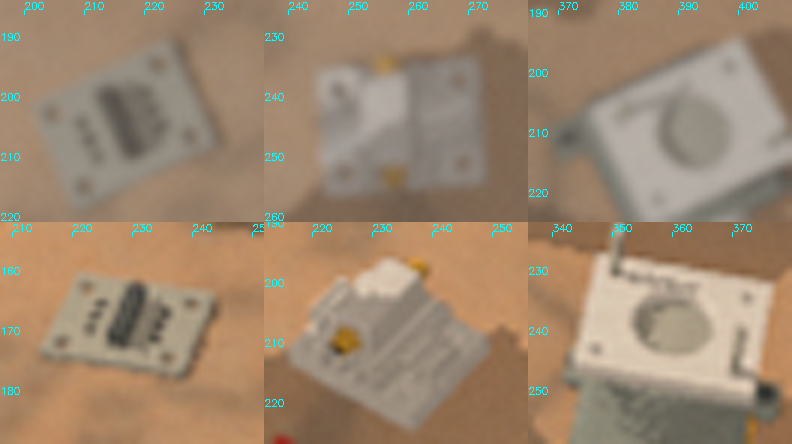

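```bash
cat >> h.py <<'E'
def plan(p,ax,tilt0=True):
    """tool-frame deltas from measured pose to TCP p (or None), tool down with closing axis along world dir ax"""
    s=ctrl.state();R=Ro.from_rotvec(s['tool_rot']);y=np.array([ax[0],ax[1],0.]);y/=np.linalg.norm(y)
    out=[]
    for sg in(1,-1):
        T=np.c_[np.cross(sg*y,[0,0,-1]),sg*y,[0,0,-1]];out.append((R.inv()*Ro.from_matrix(T)).as_rotvec())
    w=min(out,key=np.linalg.norm);w2=max(out,key=np.linalg.norm)
    print('t',s['t'],'pos',s['ee_pos'].round(4),'j7',s['joints'][6].round(2),'d_tool',R.inv().apply(np.array(p)-s['ee_pos']).round(4),'rot',w.round(4),'alt',w2.round(3))
E
python3 - <<'E'
from h import *
s=ctrl.state();print(Ro.from_rotvec(s['tool_rot']).as_matrix().round(3))
ct=ctrl.get_calibration('top');cs=ctrl.get_calibration('scene');cw=ctrl.get_calibration('wrist')
R=Ro.from_rotvec(s['tool_rot']).as_matrix()
print('cam in tool',R.T@(-cw['R'].T@cw['t']-s['ee_pos']),(R.T@cw['R'].T).round(3),cw['mtx'][0,0])
H=[(204.3,202.8),(222.2,194.8),(227.7,206.5),(210,215)]
P=np.array([onz(ct,h,.005) for h in H]);print('plate holes top',P.round(3).tolist(),P.mean(0))
Hs=[(221,162.5),(241.5,165),(236,174),(216.5,171.5)]
for uv in[(i,j) for i,j in zip(H,[(216.5,171.5),(221,162.5),(241.5,165),(236,174)])]:print(two(ct,uv[0],cs,uv[1]))
# spots: pump deck holes
y=P[1]-P[0]+P[2]-P[3];print('plate ydir',y)
plan([.53,.36,.25],y[:2])
E
```

```text
[[-0.964  0.267 -0.   ]
 [ 0.267  0.964 -0.001]
 [-0.    -0.001 -1.   ]]
cam in tool [ 0.07165112 -0.00024248 -0.18001469] [[-0.001 -0.969 -0.247]
 [ 1.    -0.001 -0.   ]
 [ 0.    -0.247  0.969]] 359.2317737277667
plate holes top [[0.579, 0.406, 0.005], [0.608, 0.345, 0.005], [0.566, 0.323, 0.005], [0.536, 0.384, 0.005]] [0.5723514  0.36460848 0.005     ]
(array([ 0.58045449,  0.43250416, -0.0552046 ]), np.float64(0.025334635896460633))
(array([0.5724574 , 0.35117954, 0.05467308]), np.float64(0.06417693710842153))
(array([0.56354759, 0.29925152, 0.07085978]), np.float64(0.023755387848694257))
(array([ 0.5614919 ,  0.3667025 , -0.01557107]), np.float64(0.06411900259858819))
plate ydir [ 0.05822597 -0.12261748  0.        ]
t 0.1 pos [0.1798 0.6502 0.2049] j7 -0.07 d_tool [-0.4149 -0.1864 -0.0449] rot [-1.100e-03 -3.000e-04 -7.132e-01] alt [-0.000e+00  1.000e-03  2.428e+00]
```

```bash
python3 inch.py '-0.011 -0.04 -0.0075 0 0 0;-0.011 -0.04 -0.0075 0 0 0;-0.011 -0.04 -0.0075 0 0 0;-0.011 -0.04 -0.0075 0 0 0;-0.011 -0.04 -0.0075 0 0 0;-0.011 -0.04 -0.0075 0 0 0;0 0 0 0 0 0' && python3 inch.py '-0.0435 0.007 0 0 0 0;-0.0435 0.007 0 0 0 0;-0.0435 0.007 0 0 0 0;-0.0435 0.007 0 0 0 0;-0.0435 0.007 0 0 0 0;-0.0435 0.007 0 0 0 0;-0.0435 0.007 0 0 0 0;0 0 0 0 0 -0.14;0 0 0 0 0 -0.14;0 0 0 0 0 -0.14;0 0 0 0 0 -0.14;0 0 0 0 0 -0.14' && python3 inch.py '0 0 0 0 0 0;0 0 0 0 0 0;0 0 0 0 0 0'
cat >> h.py <<'E'
def shot(n,cam='wrist'):
    s=ctrl.state();c=ctrl.get_calibration(cam);im=ctrl.read_camera(cam)[...,::-1].copy()
    cv2.imwrite(f'pics/{n}.png',im);np.savez(f'pics/{n}.npz',**{k:c[k] for k in('mtx','R','t')},pos=s['ee_pos'],rot=s['tool_rot']);return im,c,s
def load(n):return cv2.imread(f'pics/{n}.png'),dict(np.load(f'pics/{n}.npz'))
E
python3 - <<'E'
from h import *
shot('w1')
E
```

```text
t: 0.8
ee_pos: [0.1801, 0.3977, 0.2514]
tool_rot: [-0.426, -3.112, -0.001]
wrist_force: [-1.2, -0.7, 0.2]
opening: 0.094
gripper_force: 0.0
t: 2.0
ee_pos: [0.4861, 0.3679, 0.2499]
tool_rot: [0.679, -3.067, 0.001]
wrist_force: [-0.9, 0.5, 0.2]
opening: 0.0936
gripper_force: 0.0
t: 2.3
ee_pos: [0.4861, 0.3677, 0.2503]
tool_rot: [0.665, -3.07, 0.0]
wrist_force: [0.2, -0.5, 0.4]
opening: 0.0943
gripper_force: 0.0
```

View pics/w1.png

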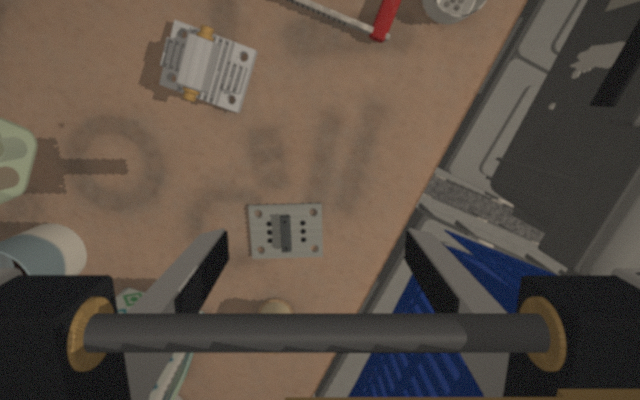

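Wrist view: the plate is centred at about (286,231) with the keeper bar upward, and the head is at about (208,65). I'll segment both by low saturation.

```bash
cat >> h.py <<'E'
def rect(n,roi,smax=45,vmin=60):
    im,c=load(n);u,v,w,h=roi;hs=cv2.cvtColor(im,cv2.COLOR_BGR2HSV)[v:v+h,u:u+w]
    m=((hs[...,1]<smax)&(hs[...,2]>vmin)).astype(np.uint8)*255
    m=cv2.morphologyEx(m,cv2.MORPH_CLOSE,np.ones((5,5)));m=cv2.morphologyEx(m,cv2.MORPH_OPEN,np.ones((5,5)))
    k=max(cv2.findContours(m,0,2)[0],key=cv2.contourArea);k=cv2.convexHull(k);cv2.imwrite('pics/mask.png',m)
    b=cv2.boxPoints(cv2.minAreaRect(k))+[u,v];return b,c,cv2.contourArea(k)
def holes(n,pts,r=6):
    im,c=load(n);g=cv2.GaussianBlur(cv2.cvtColor(im,cv2.COLOR_BGR2GRAY),(3,3),0).astype(float);o=[]
    for p in pts:
        p=np.array(p,float)
        for _ in range(4):
            u,v=np.round(p).astype(int);w=g[v-r:v+r+1,u-r:u+r+1];W=np.clip(np.median(w)-10-w,0,None)
            yy,xx=np.mgrid[-r:r+1,-r:r+1];W=W*(xx**2+yy**2<=r*r)
            if W.sum()==0:break
            p=np.array([u+(W*xx).sum()/W.sum(),v+(W*yy).sum()/W.sum()])
        o.append(p)
    return np.array(o),c
E
python3 - <<'E'
from h import *
im,_=load('w1');hs=cv2.cvtColor(im,cv2.COLOR_BGR2HSV);print(hs[215,290],hs[190,290],hs[75,235],hs[110,290])
b,c,a=rect('w1',(230,185,110,95),60);print(b.round(1).tolist(),a)
P=np.array([onz(c,p,.005) for p in b]);print(P.round(4).tolist(),P.mean(0),np.linalg.norm(np.diff(P,axis=0),axis=1))
h,c=holes('w1',[(259,213),(313,212),(314,251),(260,252)]);print(h.round(1).tolist())
P=np.array([onz(c,p,.005) for p in h]);print(P.round(4).tolist(),P.mean(0),np.linalg.norm(np.diff(P,axis=0),axis=1))
y=P[1]-P[0]+P[2]-P[3];plan([*P.mean(0)[:2],.15],y)
E
```

```text
[ 20  34 112] [ 14  87 126] [ 17  24 146] [ 13  90 133]
[[247.8, 204.0], [321.3, 202.5], [322.5, 256.8], [248.9, 258.4]] 3910.5
[[0.5615, 0.3094, 0.005], [0.5224, 0.3907, 0.005], [0.5871, 0.4219, 0.005], [0.6278, 0.3373, 0.005]] [0.57471839 0.36483657 0.005     ] [0.09027515 0.07179692 0.09391309]
[[259.1, 213.7], [313.7, 212.0], [315.1, 248.7], [261.4, 249.8]]
[[0.5673, 0.3267, 0.005], [0.5374, 0.3873, 0.005], [0.5809, 0.4088, 0.005], [0.6103, 0.3474, 0.005]] [0.57398172 0.36753771 0.005     ] [0.06756455 0.04858647 0.06810907]
t 2.35 pos [0.4861 0.3677 0.2504] j7 1.31 d_tool [-0.0799 -0.0366  0.1003] rot [-0.0001 -0.0002 -0.0253] alt [-0.     0.     3.116]
```

```bash
python3 inch.py '-0.02 -0.009 0.02 0 0 0;-0.02 -0.009 0.02 0 0 0;-0.02 -0.009 0.02 0 0 0;-0.02 -0.009 0.02 0 0 -0.025;0 0 0 0 0 0;0 0 0 0 0 0;0 0 0 0 0 0'
python3 - <<'E'
from h import *
im,c,s=shot('w2');c1=load('w1')[1]
h1,_=holes('w1',[(259,213),(313,212),(314,251),(260,252)])
P=np.array([onz(c1,p,.005) for p in h1]);g=[proj(c,p) for p in P]
h2,_=holes('w2',g,9);print(np.round(g,1).tolist(),h2.round(1).tolist())
T=[two(c1,a,c,b) for a,b in zip(h1,h2)]
X=np.array([t[0] for t in T]);print(X.round(4).tolist(),X.mean(0),[round(t[1],4) for t in T])
P=np.array([onz(c,p,.005) for p in h2]);print(P.round(4).tolist(),P.mean(0),np.linalg.norm(np.diff(P,axis=0),axis=1))
plan([*P.mean(0)[:2],.15],P[1]-P[0]+P[2]-P[3])
E
```

```text
t: 3.05
ee_pos: [0.5734, 0.3689, 0.1713]
tool_rot: [-0.708, 3.06, 0.001]
wrist_force: [-0.1, 0.9, -0.0]
opening: 0.0939
gripper_force: 0.0
[[280.0, 157.0], [349.9, 156.7], [349.0, 205.1], [280.9, 204.7]] [[279.8, 156.9], [349.8, 156.5], [348.9, 204.9], [280.7, 204.6]]
[[0.5672, 0.3266, 0.0051], [0.5372, 0.3872, 0.0054], [0.5807, 0.4087, 0.0054], [0.6106, 0.3473, 0.0045]] [0.57394454 0.36743084 0.00512718] [np.float64(0.0002), np.float64(0.0001), np.float64(0.0002), np.float64(0.0002)]
[[0.5673, 0.3265, 0.005], [0.5373, 0.3871, 0.005], [0.5808, 0.4087, 0.005], [0.6104, 0.3472, 0.005]] [0.57393622 0.36738224 0.005     ] [0.06765325 0.04857027 0.06821165]
t 3.1 pos [0.5734 0.369  0.1715] j7 1.46 d_tool [ 0.0002 -0.0017  0.0215] rot [0.0006 0.0011 0.0008] alt [-2.000e-03  1.000e-03 -3.141e+00]
```

View pics/w2.png

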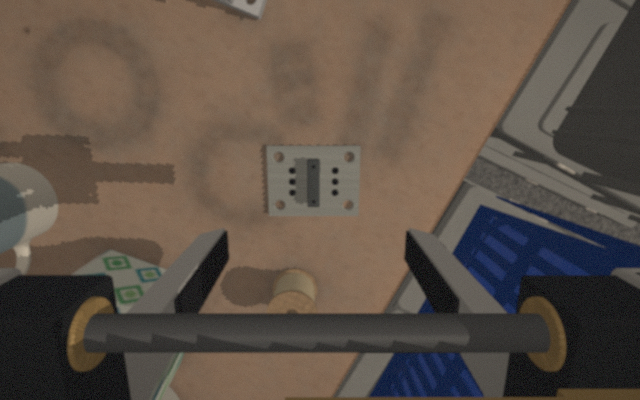

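Triangulation puts the plate's top face at 5.1 mm and the hole pitch at 68×48 mm, which agrees with the text. The box and cork are close by, so I'll check clearance for the gripper body before going down.

```bash
python3 - <<'E'
from h import *
ct=ctrl.get_calibration('top');_,cw=load('w2')
for uv in[(262,160),(230,163),(243,90),(206,128)]:print('carton top-view z0',onz(ct,uv,0).round(3),'z.25',onz(ct,uv,.25).round(3))
for uv in[(112,250),(60,270),(150,262)]:print('carton wrist z0',onz(cw,uv,0).round(3),'z.09',onz(cw,uv,.09).round(3))
print('cork',onz(cw,(295,310),.0).round(3),onz(cw,(293,300),.04).round(3), 'cork top-view',onz(ct,(208,170),.03).round(3))
plan([.57394,.36738,.009],[-.44,.9])
E
```

```text
carton top-view z0 [0.735 0.208 0.   ] z.25 [0.665 0.167 0.25 ]
carton top-view z0 [0.725 0.323 0.   ] z.25 [0.656 0.263 0.25 ]
carton top-view z0 [1.004 0.286 0.   ] z.25 [0.889 0.232 0.25 ]
carton top-view z0 [0.857 0.416 0.   ] z.25 [0.766 0.34  0.25 ]
carton wrist z0 [0.734 0.209 0.   ] z.09 [0.677 0.242 0.09 ]
carton wrist z0 [0.78  0.166 0.   ] z.09 [0.711 0.21  0.09 ]
carton wrist z0 [0.73  0.249 0.   ] z.09 [0.673 0.272 0.09 ]
cork [0.714 0.411 0.   ] [0.682 0.397 0.04 ] cork top-view [0.692 0.392 0.03 ]
t 3.1 pos [0.5734 0.369  0.1715] j7 1.46 d_tool [ 0.0004 -0.0018  0.1625] rot [0.0006 0.0011 0.0004] alt [-2.000e-03  1.000e-03 -3.141e+00]
```

```bash
python3 inch.py '0 -0.0018 0.035 0 0 0;0 0 0.035 0 0 0;0 0 0.035 0 0 0;0 0 0.02 0 0 0;0 0 0.01 0 0 0;0 0 0 0 0 0;0 0 0 0 0 0;0 0 0 0 0 0' 0.036
python3 - <<'E'
from h import *
plan([.57394,.36738,.0085],[-.44,.9])
E
```

```text
t: 3.9
ee_pos: [0.5753, 0.3673, 0.0371]
tool_rot: [-0.708, 3.059, 0.002]
wrist_force: [0.5, 0.4, -0.3]
opening: 0.0367
gripper_force: 0.0
t 3.9 pos [0.5753 0.3673 0.0371] j7 1.5 d_tool [0.0013 0.0007 0.0286] rot [0.0005 0.0022 0.0004] alt [-3.000e-03  1.000e-03 -3.141e+00]
```

```bash
python3 inch.py '0.001 0.0007 0.01 0.0005 0.002 0;0 0 0.01 0 0 0;0 0 0.005 0 0 0;0 0 0.002 0 0 0;0 0 0 0 0 0;0 0 0 0 0 0'
python3 - <<'E'
from h import *
plan([.57394,.36738,.0085],[-.44,.9])
E
```

```text
t: 4.5
ee_pos: [0.5735, 0.3669, 0.0085]
tool_rot: [0.708, -3.059, 0.002]
wrist_force: [0.1, 0.5, 1.2]
opening: 0.0359
gripper_force: 0.0
t 4.5 pos [0.5735 0.3669 0.0085] j7 1.5 d_tool [-0.0006  0.0003  0.    ] rot [-0.0006 -0.002   0.0004] alt [ 3.000e-03 -1.000e-03 -3.141e+00]
```

```bash
python3 inch.py '0 0 0 0 0 0;0 0 0 0 0 0;0 0 0 0 0 0;0 0 0 0 0 0;0 0 0 0 0 0;0 0 0 0 0 0' 0 30 && python3 inch.py '0 0 -0.005 0 0 0;0 0 -0.015 0 0 0;0 0 -0.03 0 0 0;0 0 -0.04 0 0 0;0 0 -0.04 0 0 0;0 0 -0.04 0 0 0;0 0 -0.04 0 0 0;0 0 -0.04 0 0 0;0 0 -0.02 0 0 0;0 0 0 0 0 0;0 0 0 0 0 0'
python3 - <<'E'
from h import *
ct=ctrl.get_calibration('top');cs=ctrl.get_calibration('scene')
shot('w3')
# pump deck from first pictures
import cv2
for uvt,uvs in[((391.5,210),(358.5,239)),((398,198.5),(371,234)),((386.3,221),(345.5,242))]:
    print('pump',two(ct,uvt,cs,uvs))
plan([.53,-.23,.3],[0,1])
E
```

```text
t: 5.1
ee_pos: [0.5735, 0.3668, 0.0086]
tool_rot: [0.708, -3.059, 0.002]
wrist_force: [-0.5, -1.5, 2.3]
opening: 0.0116
gripper_force: 30.0
t: 6.2
ee_pos: [0.5735, 0.3671, 0.2786]
tool_rot: [0.708, -3.059, 0.001]
wrist_force: [-0.9, -0.5, -3.0]
opening: 0.0118
gripper_force: 30.0
pump (array([ 0.53509346, -0.23305538,  0.1064395 ]), np.float64(0.001546102540085657))
pump (array([ 0.57156715, -0.25411148,  0.11062821]), np.float64(0.002840312086295597))
pump (array([ 0.49709978, -0.21321488,  0.11600051]), np.float64(0.004100580691081409))
t 6.25 pos [0.5732 0.3669 0.2776] j7 1.45 d_tool [ 0.3013 -0.5171 -0.021 ] rot [-0.0015 -0.0031  0.4552] alt [ 4.000e-03 -2.000e-03 -2.686e+00]
```

View pics/w3.png

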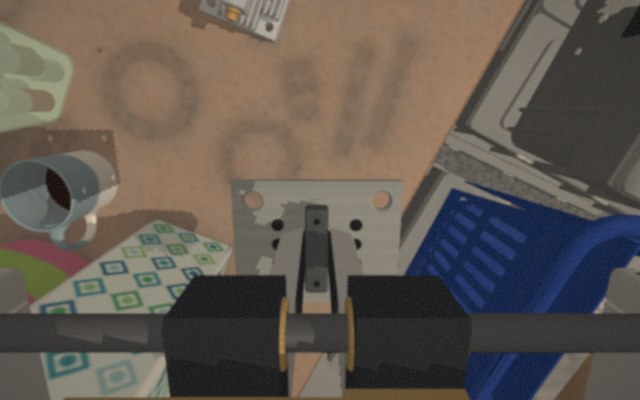

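The plate is held centred on its bar, with its holes at (254,200) and (382,200). The pump's yaw looks close to the plate's, so I'll carry the plate over without turning it, stop short of the pump and look.

```bash
python3 inch.py '0.01 -0.013 0 0 0 0;0.026 -0.034 0 0 0 0;0.026 -0.034 0 0 0 0;0.026 -0.034 0 0 0 0;0.026 -0.034 0 0 0 0;0.026 -0.034 0 0 0 0;0.026 -0.034 0 0 0 0;0.026 -0.034 0 0 0 0;0.026 -0.034 0 0 0 0;0.026 -0.034 0 0 0 0;0.026 -0.034 0 0 0 0;0.025 -0.03 0 0 0 0' && python3 inch.py '0.01 -0.013 0 0 0 0;0 0 0 0 0 0;0 0 0 0 0 0;0 0 0 0 0 0;0 0 0 0 0 0'
python3 - <<'E'
from h import *
shot('w4')
E
```

```text
t: 7.45
ee_pos: [0.4753, -0.1088, 0.2783]
tool_rot: [0.706, -3.058, 0.001]
wrist_force: [0.0, -1.1, -2.9]
opening: 0.0116
gripper_force: 30.0
t: 7.95
ee_pos: [0.4739, -0.1217, 0.279]
tool_rot: [0.71, -3.058, 0.001]
wrist_force: [0.7, 0.2, -2.4]
opening: 0.0113
gripper_force: 30.0
```

View pics/w4.png

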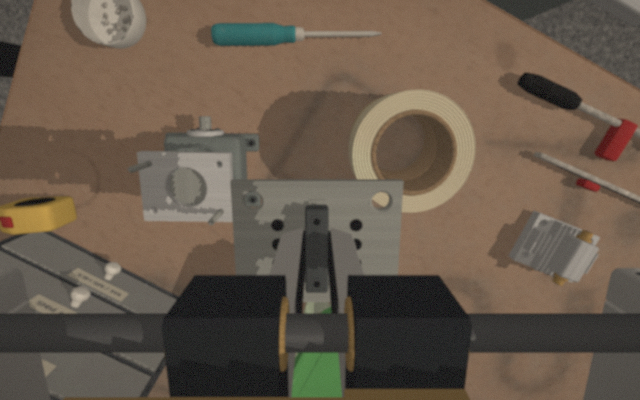

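The pump deck shows at about (187,187), with studs at about (141,166) and (217,213). The driver, tape, tin and head are all undisturbed. I'll take a second view from a shifted place, then enlarge both.

```bash
python3 inch.py '-0.035 0.01 0 0 0 0;-0.035 0.01 0 0 0 0;0 0 0 0 0 0;0 0 0 0 0 0;0 0 0 0 0 0;0 0 0 0 0 0'
python3 - <<'E'
from h import *
im4,c4=load('w4');im,c,s=shot('w5')
p=proj(c,onz(c4,(187,187),.108)).round().astype(int);print(p)
cv2.imwrite('pics/c2.png',np.hstack([crop(im4,128,138,112,96,7)[:, :],]) if 0 else np.vstack([crop(im4,126,143,112,84,7)[:,:790],])) 
a=crop(im4,127,143,114,46*2,7);b=crop(im,p[0]-57,p[1]-46,114,92,7)
print(a.shape)
a=crop(im4,127,145,112,82,5);b=crop(im,p[0]-56,p[1]-41,112,60,5)
a=crop(im4,127,146,100+14,80,7)[:,:800];b=crop(im,p[0]-57,p[1]-40,114,80,7)
# 2 stacked at 5x
a=crop(im4,127,145,114,59*2-36,5);b=crop(im,p[0]-57,p[1]-18-23,114,82,5)
o=np.vstack([a,b]);o=cv2.resize(o,None,fx=1,fy=1);print(o.shape);cv2.imwrite('pics/c2.png',o[:600] if o.shape[0]>600 else o)
cv2.imwrite('pics/c2.png',np.hstack([cv2.resize(a,None,fx=.7,fy=.7),cv2.resize(b,None,fx=.7,fy=.7)])) if o.shape[0]>820 else cv2.imwrite('pics/c2a.png',o)
E
```

```text
t: 8.6
ee_pos: [0.5276, -0.0743, 0.2793]
tool_rot: [0.707, -3.059, 0.001]
wrist_force: [-0.2, 0.2, -1.6]
opening: 0.0116
gripper_force: 30.0
[161 117]
(644, 798, 3)
(820, 570, 3)
```

```bash
python3 - <<'E'
from h import *
im4,c4=load('w4');im5,c5=load('w5')
T=[]
for im,c in((im4,c4),(im5,c5)):
    r=[]
    for uv in((141,166),(217,213)):
        p=proj(c,onz(c4,uv,.125)).round().astype(int);r.append(crop(im,p[0]-20,p[1]-15,40,30,10,5))
    T.append(np.hstack(r))
cv2.imwrite('pics/c3.png',np.vstack(T))
E
```

```text
(no output)
```

View pics/c3.png

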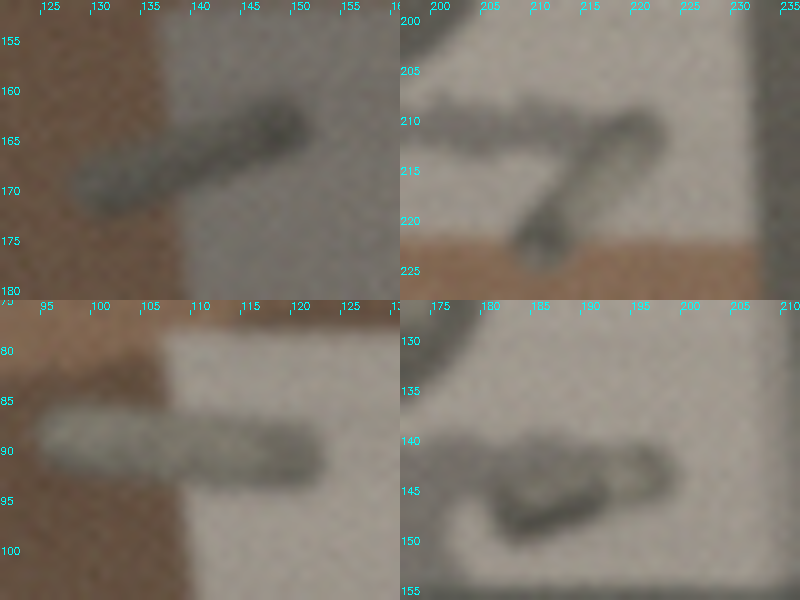

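```bash
python3 - <<'E'
from h import *
im4,c4=load('w4');im5,c5=load('w5')
B={'b1':((148.5,163.8),(120,90.5)),'t1':((130.5,169.3),(96.8,88.8)),'b2':((220.5,211),(197,143.2)),'t2':((211,221.8),(183.5,147.5))}
X={}
for k,(a,b) in B.items():
    p,e=two(c4,a,c5,b);X[k]=p;print(k,p.round(4),round(e,4),'onz4',onz(c4,a,.108 if k[0]=='b' else .1465).round(4),'onz5',onz(c5,b,.108 if k[0]=='b' else .1465).round(4))
for q in('b','t'):
    d=X[q+'1']-X[q+'2'];print(q,'mid',((X[q+'1']+X[q+'2'])/2).round(4),'dist',np.linalg.norm(d[:2]),'(83.2)','ang',np.degrees(np.arctan2(d[1],d[0])),'yaw(+-180)',np.degrees(np.arctan2(d[1],d[0]))-54.78)
# deck outline & holes of the deck
for n,c in(('w4',c4),('w5',c5)):
    im=load(n)[0];hs=cv2.cvtColor(im,cv2.COLOR_BGR2HSV)
    for th in((221,165),(155,209)):
        g=proj(c,onz(c4,th,.108));h,_=holes(n,[g],5);print(n,'tapped',h.round(1),onz(c,h[0],.108).round(4))
    g=proj(c,onz(c4,(187,187),.108)).round().astype(int)
    gr=cv2.cvtColor(im,cv2.COLOR_BGR2GRAY);w=gr[g[1]-26:g[1]+27,g[0]-26:g[0]+27];w=cv2.medianBlur(w,3)
    cir=cv2.HoughCircles(cv2.resize(w,None,fx=4,fy=4,interpolation=2),cv2.HOUGH_GRADIENT,1,50,param1=60,param2=15,minRadius=48,maxRadius=100)
    if cir is not None:
        q=cir[0,0];uv=g-26+(q[:2]+.5)/4-.5;print('bore',uv,q[2]/4,onz(c,uv,.108).round(4))
# plate in hand
h,_=holes('w4',[(252,201)],9);print('plate hole',h)
E
```

```text
b1 [ 0.5303 -0.2767  0.1107] 0.0002 onz4 [ 0.5314 -0.2778  0.108 ] onz5 [ 0.5308 -0.278   0.108 ]
t1 [ 0.5309 -0.278   0.144 ] 0.0007 onz4 [ 0.5297 -0.2767  0.1465] onz5 [ 0.5306 -0.277   0.1465]
b2 [ 0.5457 -0.1958  0.1059] 0.0004 onz4 [ 0.545  -0.1957  0.108 ] onz5 [ 0.545  -0.1951  0.108 ]
t2 [ 0.5458 -0.1957  0.1416] 0.0004 onz4 [ 0.5435 -0.1949  0.1465] onz5 [ 0.5447 -0.1945  0.1465]
b mid [ 0.538  -0.2363  0.1083] dist 0.0824030833271413 (83.2) ang -100.71161102554038 yaw(+-180) -155.49161102554038
t mid [ 0.5383 -0.2369  0.1428] dist 0.08363653648238466 (83.2) ang -100.28471995915362 yaw(+-180) -155.06471995915362
w4 tapped [[219.1 163.5]] [ 0.5005 -0.2155  0.108 ]
w4 tapped [[155.  208.3]] [ 0.5717 -0.2565  0.108 ]
bore [184. 189.] 22.175 [ 0.5398 -0.2373  0.108 ]
w5 tapped [[194.1  90.9]] [ 0.5007 -0.2153  0.108 ]
w5 tapped [[126.7 141.8]] [ 0.5737 -0.257   0.108 ]
bore [157.5 118. ] 23.575 [ 0.5392 -0.2378  0.108 ]
plate hole [[252.08028335 199.22195986]]
```

The studs triangulate to the right heights: deck 108.3 mm, tips about 143 mm (tapered), spacing 82.4–83.6 mm against 83.2 expected. Pump yaw is about 24.8°. Next I'll check how the plate sits in the hand.

```bash
python3 - <<'E'
from h import *
for n in('w3','w4','w5'):
    h,c=holes(n,[(253,200),(382,200)],11)
    R=Ro.from_rotvec(c['rot']);Q=np.array([onz(c,p,c['pos'][2]-.0035) for p in h]);d=Q[1]-Q[0]
    print(n,h.round(1).tolist(),'tool',R.inv().apply(Q-c['pos']).round(4).tolist(),'len',np.linalg.norm(d))
    im=load(n)[0];hs=cv2.cvtColor(im,cv2.COLOR_BGR2HSV)
    g=cv2.cvtColor(im,cv2.COLOR_BGR2GRAY).astype(int)
    # plate far edge row at several columns
    print([ (u,174+int(np.argmax(np.abs(np.diff(g[174:188,u]))))) for u in range(240,400,20)])
plan([.5378,-.2365,.2],[-.4195,.908])
E
```

```text
w3 [[245.2, 200.5], [387.5, 203.2]] tool [[0.0235, -0.0377, 0.0036], [0.0219, 0.0375, 0.0035]] len 0.07524557566535803
[(240, 178), (260, 180), (280, 180), (300, 181), (320, 178), (340, 180), (360, 181), (380, 180)]
w4 [[252.1, 199.2], [386.2, 204.7]] tool [[0.0242, -0.0341, 0.0036], [0.0211, 0.0369, 0.0035]] len 0.07101471370719269
[(240, 179), (260, 180), (280, 180), (300, 180), (320, 180), (340, 180), (360, 178), (380, 180)]
w5 [[246.8, 202.1], [387.5, 203.2]] tool [[0.0227, -0.037, 0.0036], [0.022, 0.0375, 0.0035]] len 0.07449139624285428
[(240, 178), (260, 180), (280, 180), (300, 180), (320, 180), (340, 180), (360, 181), (380, 181)]
t 8.65 pos [ 0.5276 -0.0743  0.2793] j7 2.12 d_tool [ 0.0619 -0.1502  0.0795] rot [-0.0005 -0.0017  0.0216] alt [ 3.00e-03 -1.00e-03 -3.12e+00]
```

```bash
python3 inch.py '0.0124 -0.0302 0 0 0 0;0.0124 -0.0302 0 0 0 0;0.0124 -0.0302 0 0 0 0;0.0124 -0.0302 0 0 0 0;0.0124 -0.0302 0 0 0 0.0216;0 0 0.03 0 0 0;0 0 0.03 0 0 0;0 0 0.03 0 0 0;0 0 0.0165 0 0 0;0 0 0 0 0 0;0 0 0 0 0 0;0 0 0 0 0 0'
python3 - <<'E'
from h import *
im,c,s=shot('w6');plan([.5381,-.2372,.1725],[-.4195,.908])
cv2.imwrite('pics/c4.png',crop(im,220,140,200,130,4,20))
E
```

```text
t: 9.85
ee_pos: [0.5391, -0.2372, 0.1742]
tool_rot: [0.675, -3.068, 0.003]
wrist_force: [-0.1, -1.2, -2.5]
opening: 0.0117
gripper_force: 30.0
t 9.9 pos [ 0.5391 -0.2371  0.1742] j7 2.53 d_tool [0.001  0.0004 0.0017] rot [-0.0016 -0.0004  0.0007] alt [ 1.000e-03 -3.000e-03 -3.141e+00]
```

View pics/c4.png

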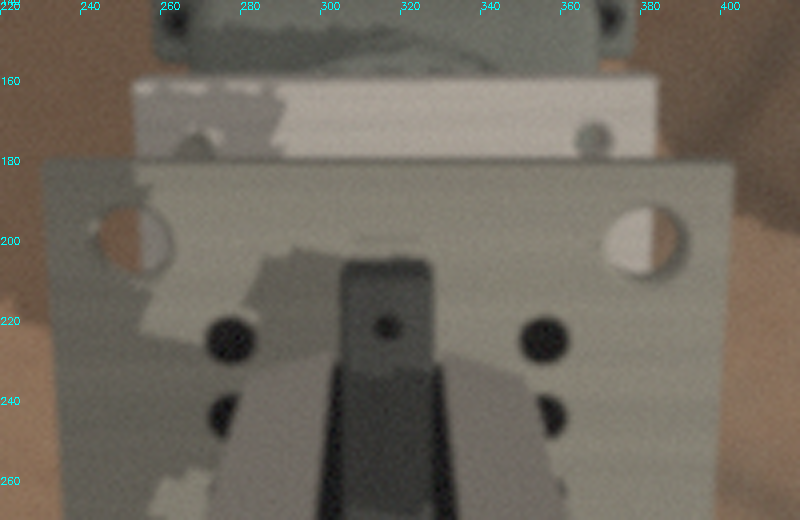

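The stud base shows at (267,177) and a tapped hole at (366,175) on the deck. The plate's front edge is at row 180 and the deck's at row 160. I'll compare the two edges in world coordinates.

```bash
python3 - <<'E'
from h import *
im,c=load('w6');R=Ro.from_rotvec(c['rot'])
f=lambda uv,z:R.inv().apply(onz(c,uv,z)-c['pos'])
zp=c['pos'][2]-.0036
for nm,a,b,z in(('plate edge',(230.9,179.7),(403.3,179.7),zp),('plate holes',(253.4,199.8),(381.4,199.8),zp),('deck edge',(253.3,160.0),(384,159.0),.108),('tapped',(268.5,177.5),(368.4,174.5),.108)):
    A,B=f(a,z),f(b,z);d=B-A;print(nm,'mid',((A+B)/2).round(4),'len',np.linalg.norm(d).round(4),'ang',np.arctan2(-d[0],d[1]).round(4))
E
```

```text
plate edge mid [0.0347 0.0002 0.0036] len 0.0898 ang 0.0006
plate holes mid [0.0238 0.0004 0.0036] len 0.0676 ang 0.0005
deck edge mid [0.0362 0.0014 0.0662] len 0.09 ang -0.007
tapped mid [0.0246 0.0013 0.0662] len 0.0696 ang -0.0299
```

```bash
python3 inch.py '0.0012 0.001 0 0 0 -0.006;0 0 0.008 0 0 0;0 0 0.004 0 0 0;0 0 0 0 0 0;0 0 0 0 0 0;0 0 0 0 0 0;0 0 0 0 0 0'
python3 - <<'E'
from h import *
im,c,s=shot('w7');print(s['ee_pos'].round(4),s['wrist_force'].round(1))
cv2.imwrite('pics/c5.png',crop(im,220,140,200,130,4,20))
E
```

```text
t: 10.6
ee_pos: [0.5371, -0.2365, 0.1609]
tool_rot: [0.684, -3.064, 0.002]
wrist_force: [0.1, 0.0, -2.8]
opening: 0.0115
gripper_force: 30.0
[ 0.5371 -0.2365  0.1609] [ 0.1  0.  -2.8]
```

View pics/c5.png

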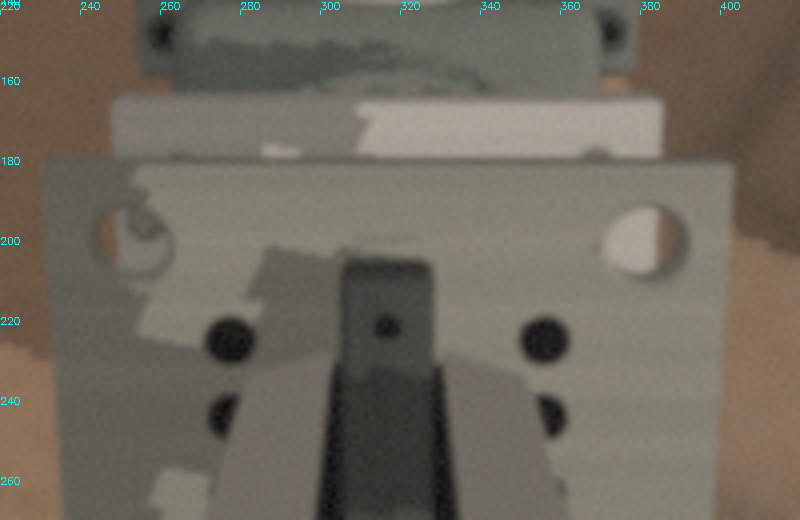

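The stud tip is entering the left hole: it shows at about (256,195) with the hole at (253,200). The deck edge runs from (248.3,164.5) to (385.5,164.2). That was my last picture view, so from here I work from numbers only.

```bash
python3 - <<'E'
from h import *
im,c=load('w7');R=Ro.from_rotvec(c['rot'])
f=lambda uv,z:R.inv().apply(onz(c,uv,z)-c['pos'])
zp=c['pos'][2]-.0036
for nm,a,b,z in(('plate holes',(253.4,199.8),(381.4,199.8),zp),('deck edge',(248.2,164.4),(385.5,164.0),.108)):
    A,B=f(a,z),f(b,z);d=B-A;print(nm,'mid',((A+B)/2).round(4),'len',np.linalg.norm(d).round(4),'ang',np.arctan2(-d[0],d[1]).round(4))
c6=load('w6')[1];print('deck edge mid world', (onz(c,(248.2,164.4),.108)+onz(c,(385.5,164),.108))/2,(onz(c6,(253.3,160),.108)+onz(c6,(384,159),.108))/2)
print('stud tip at hole px: z.1465',f((256,195),.1465))
x=(R.as_matrix()[:,0]);M=(onz(c,(248.2,164.4),.108)+onz(c,(385.5,164),.108))/2
ctr=M-.035*x;print('center',ctr); plan([*(ctr[:2]),.15],R.as_matrix()[:,1])
E
```

```text
plate holes mid [0.0238 0.0004 0.0036] len 0.0676 ang 0.0007
deck edge mid [0.035  0.0002 0.053 ] len 0.0898 ang -0.0022
deck edge mid world [ 0.50527979 -0.25129338  0.108     ] [ 0.5056976  -0.25122918  0.108     ]
stud tip at hole px: z.1465 [ 0.02376343 -0.03381662  0.01451855]
center [ 0.53695347 -0.23640131  0.10793205]
t 10.65 pos [ 0.5371 -0.2365  0.161 ] j7 2.54 d_tool [0.0001 0.0001 0.011 ] rot [-0.0007 -0.0019 -0.    ] alt [-3.000e-03  1.000e-03  3.142e+00]
```

The plate is lined up with the studs to within about 0.3 mm, so I'll lower it in stages.

```bash
python3 inch.py '0 0 0.006 -0.0007 -0.0019 0;0 0 0.006 0 0 0;0 0 0.006 0 0 0;0 0 0 0 0 0;0 0 0 0 0 0' && python3 inch.py '0 0 0.008 0 0 0;0 0 0.008 0 0 0;0 0 0.004 0 0 0;0 0 0 0 0 0;0 0 0 0 0 0;0 0 0 0 0 0'
```

```text
t: 11.15
ee_pos: [0.5368, -0.2365, 0.1426]
tool_rot: [0.685, -3.065, -0.0]
wrist_force: [-0.8, 0.4, -2.8]
opening: 0.0117
gripper_force: 30.0
t: 11.75
ee_pos: [0.5371, -0.2365, 0.1231]
tool_rot: [-0.685, 3.066, -0.0]
wrist_force: [-0.2, -0.5, -2.3]
opening: 0.0114
gripper_force: 30.0
```

```bash
python3 inch.py '0 0 0.003 0 0 0;0 0 0.0015 0 0 0;0 0 0.001 0 0 0;0 0 0 0 0 0;0 0 0 0 0 0' && python3 inch.py '0 0 0.001 0 0 0;0 0 0 0 0 0;0 0 0 0 0 0'
```

```text
t: 12.25
ee_pos: [0.537, -0.2365, 0.1174]
tool_rot: [0.685, -3.066, -0.0]
wrist_force: [-0.5, 1.2, -3.6]
opening: 0.0117
gripper_force: 30.0
t: 12.55
ee_pos: [0.5371, -0.2365, 0.1166]
tool_rot: [-0.685, 3.066, 0.0]
wrist_force: [-1.4, 1.9, 3.7]
opening: 0.0116
gripper_force: 30.0
```

The force turned upward at TCP z 0.1166, as predicted, so the plate is on the deck. I'll release and lift clear.

```bash
python3 inch.py '0 0 0.0004 0 0 0;0 0 0 0 0 0;0 0 0 0 0 0' && python3 inch.py '0 0 0 0 0 0;0 0 0 0 0 0;0 0 0 0 0 0;0 0 0 0 0 0' 0.03 && python3 inch.py '0 0 -0.005 0 0 0;0 0 -0.015 0 0 0;0 0 -0.03 0 0 0;0 0 -0.04 0 0 0;0 0 -0.04 0 0 0;0 0 -0.035 0 0 0;0 0 0 0 0 0;0 0 0 0 0 0;0 0 0 0 0 0'
python3 - <<'E'
from h import *
im,c,s=shot('w8')
ax=np.array([.908,.4195]);ay=np.array([-.4195,.908]);C=np.array([.537,-.2364])
g=cv2.cvtColor(im,cv2.COLOR_BGR2GRAY)
g0=[proj(c,[*(C+a*.024*ax+b*.034*ay),.113]) for a,b in((1,-1),(-1,1))]
print('pred holes px',np.round(g0,1).tolist())
h,_=holes('w8',g0,8);print('holes',h.round(1).tolist(),[onz(c,p,.113).round(4).tolist() for p in h])
# plate outline (grey, low sat) rough
q=[proj(c,[*(C+a*.035*ax+b*.045*ay),.113]).round(1).tolist() for a,b in((1,1),(1,-1),(-1,-1),(-1,1))];print('pred corners',q)
print('pump deck 1st corner grey/plate grey',[int(g[int(v),int(u)]) for u,v in [proj(c,[*(C+a*.0*ax+b*.03*ay),.113]) for a,b in((0,1),(0,-1))]])
E
```

```text
t: 12.85
ee_pos: [0.5371, -0.2365, 0.1166]
tool_rot: [-0.685, 3.066, 0.0]
wrist_force: [-4.3, 2.3, 11.3]
opening: 0.0114
gripper_force: 30.0
t: 13.25
ee_pos: [0.537, -0.2365, 0.1159]
tool_rot: [0.685, -3.066, -0.0]
wrist_force: [-0.4, 0.6, 0.7]
opening: 0.03
gripper_force: 0.0
t: 14.15
ee_pos: [0.5366, -0.2362, 0.2806]
tool_rot: [0.685, -3.065, -0.001]
wrist_force: [0.0, 0.0, 0.4]
opening: 0.0299
gripper_force: 0.0
pred holes px [[282.1, 204.8], [351.2, 157.5]]
holes [[284.1, 204.2], [353.4, 157.3]] [[0.5716, -0.2556, 0.113], [0.4999, -0.2138, 0.113]]
pred corners [[360.4, 215.7], [271.4, 215.3], [269.5, 145.7], [363.0, 146.2]]
pump deck 1st corner grey/plate grey [124, 118]
```

```bash
python3 inch.py '-0.01 0.036 0 0 0 0;-0.01 0.036 0 0 0 0;0 0 0 0 0 0;0 0 0 0 0 0;0 0 0 0 0 0'; python3 - <<'E'
from h import *
shot('w9');c8=load('w8')[1];c9=load('w9')[1]
h8,_=holes('w8',[(283,204.5),(352,157.4)],8)
h9,_=holes('w9',[proj(c9,onz(c8,p,.113)) for p in h8],8)
for a,b in zip(h8,h9):print(b.round(1),two(c8,a,c9,b))
E
python3 inch.py '-0.0066 0.0358 0 0 0 -0.02;-0.0066 0.0358 0 0 0 -0.02;-0.0066 0.0358 0 0 0 -0.02;-0.0066 0.0358 0 0 0 -0.02;-0.0066 0.0358 0 0 0 -0.02;-0.0066 0.0358 0 0 0 -0.02;-0.0066 0.0358 0 0 0 -0.02;-0.0066 0.0358 0 0 0 -0.02;-0.0066 0.0358 0 0 0 -0.02;-0.0066 0.0358 0 0 0 -0.02;0 0 0 0 0 0;0 0 0 0 0 0' 0.08 && python3 inch.py '0 0 0 0 0 0;0 0 0 0 0 0'
python3 - <<'E'
from h import *
im,c,s=shot('w10');c1=load('w1')[1]
b,_,a=rect('w1',(150,5,120,115),60);print('w1 rect',b.round(1).tolist(),a)
p=np.mean([proj(c,onz(c1,q,.014)) for q in b],0);print('pred in w10',p)
u,v=(p-75).round().astype(int);b2,_,a2=rect('w10',(max(u,0),max(v,0),150,150),60);print('w10 rect',b2.round(1).tolist(),a2)
E
```

```text
t: 14.7
ee_pos: [0.5243, -0.1635, 0.2806]
tool_rot: [0.683, -3.065, 0.0]
wrist_force: [0.1, -0.3, -0.8]
opening: 0.0302
gripper_force: 0.0
[212.5 184.7] (array([ 0.5717814 , -0.25557259,  0.11148331]), np.float64(0.0005050634128320545))
[279.1 136. ] (array([ 0.49920727, -0.21446076,  0.1171306 ]), np.float64(0.0006664213907795592))
t: 15.95
ee_pos: [0.401, 0.1787, 0.2808]
tool_rot: [0.987, -2.982, 0.0]
wrist_force: [0.0, -0.4, -0.2]
opening: 0.08
gripper_force: 0.0
t: 16.15
ee_pos: [0.4014, 0.1779, 0.2809]
tool_rot: [0.984, -2.983, -0.0]
wrist_force: [0.1, -0.2, -0.2]
opening: 0.0801
gripper_force: 0.0
w1 rect [[149.6, 81.8], [172.9, 18.1], [262.1, 50.7], [238.8, 114.4]] 6049.0
pred in w10 [322.21714922 199.26314241]
w10 rect [[277.1, 205.9], [306.7, 156.4], [368.6, 193.6], [339.0, 243.0]] 4009.0
```

```bash
python3 - <<'E'
from h import *
c=load('w10')[1]
b=np.array([[277.1, 205.9], [306.7, 156.4], [368.6, 193.6], [339.0, 243.0]])
P=np.array([onz(c,p,.014) for p in b]);print(P.round(3).tolist(),P.mean(0),np.linalg.norm(np.diff(P,axis=0),axis=1))
plan([*P.mean(0)[:2],.28],(P[2]-P[1])[:2])
E
python3 inch.py '0 0 0 0 0 0.135;0 0 0 0 0 0.135;0 0 0 0 0 0.135;0 0 0 0 0 0.135;0 0 0 0 0 0;0 0 0 0 0 0;0 0 0 0 0 0'
python3 - <<'E'
from h import *
im,c,s=shot('w11');c10=load('w10')[1]
p=proj(c,onz(c10,(322.8,199.7),.014)).round().astype(int);print(p)
b,_,a=rect('w11',(p[0]-70,p[1]-60,140,120),60);print(b.round(1).tolist(),a)
# dark blobs
g=cv2.GaussianBlur(cv2.cvtColor(im,cv2.COLOR_BGR2GRAY),(0,0),1);u,v=p-60
w=g[v:v+120,u:u+120];bh=cv2.morphologyEx(w,cv2.MORPH_BLACKHAT,cv2.getStructuringElement(2,(13,13)))
n,l,st,ce=cv2.connectedComponentsWithStats((bh>18).astype(np.uint8))
for i in range(1,n):
    if st[i,4]>12:print((ce[i]+[u,v]).round(1),st[i,2:5])
hs=cv2.cvtColor(im,cv2.COLOR_BGR2HSV)[v:v+120,u:u+120]
m=((hs[...,0]>14)&(hs[...,0]<32)&(hs[...,1]>120)).astype(np.uint8);n,l,st,ce=cv2.connectedComponentsWithStats(m)
for i in range(1,n):
    if st[i,4]>8:print('brass',(ce[i]+[u,v]).round(1),st[i,2:5])
E
```

```text
[[0.474, 0.169, 0.014], [0.4, 0.162, 0.014], [0.391, 0.253, 0.014], [0.467, 0.264, 0.014]] [0.43300716 0.21186465 0.014     ] [0.07484115 0.09225104 0.07683703]
t 16.2 pos [0.4013 0.178  0.281 ] j7 1.63 d_tool [-0.0456  0.0083  0.001 ] rot [ 1.000e-04 -3.000e-04  5.452e-01] alt [ 0.     0.    -2.596]
t: 16.9
ee_pos: [0.4009, 0.1788, 0.281]
tool_rot: [0.161, -3.137, -0.0]
wrist_force: [0.5, 0.6, 0.0]
opening: 0.0798
gripper_force: 0.0
[339 192]
[[304.0, 163.0], [376.0, 163.0], [376.0, 221.0], [304.0, 221.0]] 4028.0
[298.5 171.6] [ 9 12 94]
[339.1 172.1] [10 11 44]
[313.2 172.2] [ 5  5 17]
[367.1 173.7] [ 9  8 54]
[353.9 211.8] [ 3 13 34]
[365.  209.9] [ 7  8 42]
[395.4 241.1] [  7  21 105]
brass [342.1 173.4] [11 10 84]
brass [340.2 225.3] [ 9  7 51]
```

```bash
python3 inch.py '-0.0176 0.0148 0.035 0 0 0;-0.0176 0.0148 0.035 0 0 0;0 0 0 0 0 0;0 0 0 0 0 0;0 0 0 0 0 0;0 0 0 0 0 0'
cat >> h.py <<'E'
def blobs(n,p,r,k,th,amin):
    im,c=load(n);g=cv2.GaussianBlur(cv2.cvtColor(im,cv2.COLOR_BGR2GRAY),(0,0),1);u,v=np.round(p).astype(int)-r;u=max(u,0);v=max(v,0)
    bh=cv2.morphologyEx(g[v:v+2*r,u:u+2*r],cv2.MORPH_BLACKHAT,cv2.getStructuringElement(2,(k,k)))
    m,l,st,ce=cv2.connectedComponentsWithStats((bh>th).astype(np.uint8))
    return [((ce[i]+[u,v]).round(1).tolist(),st[i,2:5].tolist()) for i in range(1,m) if st[i,4]>amin]
E
python3 - <<'E'
from h import *
im,c,s=shot('w12');c11=load('w11')[1]
H=[(313.2,172.2),(367.1,173.7),(365,209.9),(311.5,209)]
G=[proj(c,onz(c11,q,.014)) for q in H];print('pred',np.round(G,1).tolist())
for b in blobs('w12',np.mean(G,0),75,17,15,20):print(b)
b,_,a=rect('w12',(int(np.mean(G,0)[0])-85,max(0,int(np.mean(G,0)[1])-75),170,150),60);print(b.round(1).tolist(),a)
E
```

```text
t: 17.55
ee_pos: [0.4331, 0.2118, 0.2122]
tool_rot: [-0.156, 3.136, 0.002]
wrist_force: [-0.3, 0.0, 0.5]
opening: 0.0798
gripper_force: 0.0
pred [[284.1, 150.4], [348.8, 152.0], [347.0, 195.9], [283.1, 195.0]]
([267.2, 152.3], [11, 20, 201])
([310.2, 149.5], [15, 14, 112])
([333.2, 177.6], [7, 63, 214])
([284.0, 150.7], [9, 8, 54])
([326.5, 151.8], [5, 11, 33])
([349.0, 152.2], [11, 11, 94])
([340.0, 176.7], [4, 29, 85])
([353.5, 176.2], [4, 27, 81])
([346.8, 175.9], [4, 26, 72])
([284.2, 194.2], [7, 5, 29])
([347.4, 196.3], [10, 10, 78])
([277.4, 211.5], [25, 11, 146])
([309.4, 211.3], [10, 9, 34])
([241.2, 240.8], [2, 16, 21])
[[273.0, 140.0], [359.0, 140.0], [359.0, 208.0], [273.0, 208.0]] 5719.0
```

```bash
python3 - <<'E'
from h import *
c1=load('w11')[1];c2=load('w12')[1]
A=[(313.2,172.2),(367.1,173.7),(365,209.9)];B=[(284,150.7),(349,152.2),(347.4,196.3),(284.2,194.2)]
for a,b in zip(A,B):print(two(c1,a,c2,b))
P=np.array([onz(c2,p,.014) for p in B]);print(P.round(4).tolist(),np.linalg.norm(np.diff(P,axis=0),axis=1).round(4))
d1=(P[0]+P[2])/2;d2=(P[1]+P[3])/2;print(d1,d2)
y=P[1]-P[0]+P[2]-P[3];x=P[0]-P[3]+P[1]-P[2];print('y',np.degrees(np.arctan2(y[1],y[0])),'x',np.degrees(np.arctan2(x[1],x[0])))
im=load('w12')[0];hs=cv2.cvtColor(im,cv2.COLOR_BGR2HSV)
for n in('w11','w12'):
    im,c=load(n);hs=cv2.cvtColor(im,cv2.COLOR_BGR2HSV);m=((hs[...,0]>14)&(hs[...,0]<32)&(hs[...,1]>120)).astype(np.uint8);m[:,:250]=0;m[:,400:]=0;m[260:]=0
    k,l,st,ce=cv2.connectedComponentsWithStats(m)
    F=[ce[i] for i in range(1,k) if st[i,4]>30];print(n,np.round(F,1).tolist());globals()[n]=F
for a,b in zip(w11,w12):print('brass',two(c1,a,c2,b))
plan([*P.mean(0)[:2],.045],y)
E
```

```text
(array([0.4105628 , 0.17545528, 0.01323048]), np.float64(0.0003280471829492477))
(array([0.40584406, 0.24397393, 0.0106736 ]), np.float64(2.3967437971759763e-05))
(array([0.45554392, 0.24888155, 0.00396436]), np.float64(0.00010544283117419517))
[[0.4106, 0.1754, 0.014], [0.4054, 0.2436, 0.014], [0.4532, 0.2477, 0.014], [0.4576, 0.1792, 0.014]] [0.0684 0.0479 0.0686]
[0.43188243 0.21156575 0.014     ] [0.43150285 0.21143642 0.014     ]
y 93.99891477050605 x -175.24480366742614
w11 [[342.1, 173.4], [340.2, 225.3]]
w12 [[316.7, 149.8], [315.6, 212.9]]
brass (array([0.40257202, 0.20909312, 0.04545507]), np.float64(1.449702784511911e-05))
brass (array([0.46487399, 0.21408702, 0.04946089]), np.float64(0.0005792124888910074))
t 17.6 pos [0.4331 0.2118 0.2121] j7 1.11 d_tool [ 0.0016 -0.0004  0.1671] rot [0.0012 0.0014 0.0298] alt [-2.000e-03  2.000e-03 -3.112e+00]
```

```bash
python3 inch.py '0.0014 -0.0004 0 0.001 0.001 0.023;0 0 0.04 0 0 0;0 0 0.04 0 0 0;0 0 0.03 0 0 0;0 0 0.02 0 0 0;0 0 0.01 0 0 0;0 0 0 0 0 0;0 0 0 0 0 0;0 0 0 0 0 0' 0.06; python3 - <<'E'
from h import *
plan([.4317,.2115,.034],[np.cos(np.radians(94.4)),np.sin(np.radians(94.4))])
E
```

```text
t: 18.5
ee_pos: [0.432, 0.2117, 0.0722]
tool_rot: [-0.12, 3.139, 0.0]
wrist_force: [-0.1, 0.3, 0.9]
opening: 0.06
gripper_force: 0.0
t 18.5 pos [0.432  0.2117 0.0722] j7 1.13 d_tool [ 0.0003 -0.0002  0.0382] rot [ 0.0001  0.0004 -0.0004] alt [ 1.000e-03 -0.000e+00  3.141e+00]
```

```bash
python3 inch.py '0 0 0.015 0 0 0;0 0 0.013 0 0 0;0 0 0.007 0 0 0;0 0 0.003 0 0 0;0 0 0 0 0 0;0 0 0 0 0 0;0 0 0 0 0 0' && python3 inch.py '0 0 0 0 0 0;0 0 0 0 0 0;0 0 0 0 0 0;0 0 0 0 0 0;0 0 0 0 0 0;0 0 0 0 0 0' 0 45
```

```text
t: 19.2
ee_pos: [0.4316, 0.2114, 0.0335]
tool_rot: [0.12, -3.139, 0.001]
wrist_force: [0.7, 0.0, -0.2]
opening: 0.06
gripper_force: 0.0
t: 19.8
ee_pos: [0.4313, 0.2112, 0.033]
tool_rot: [0.12, -3.138, 0.001]
wrist_force: [0.3, 0.2, 0.6]
opening: 0.0255
gripper_force: 45.0
```

```bash
python3 inch.py '0 0 -0.005 0 0 0;0 0 -0.015 0 0 0;0 0 -0.03 0 0 0;0 0 -0.04 0 0 0;0 0 -0.04 0 0 0;0 0 -0.04 0 0 0;0 0 -0.04 0 0 0;0 0 -0.04 0 0 0;0 0 -0.015 0 0 0;0 0 0 0 0 0;0 0 0 0 0 0' && python3 inch.py '-0.003 -0.018 0 0 0 0;-0.0055 -0.036 0 0 0 0;-0.0055 -0.036 0 0 0 0;-0.0055 -0.036 0 0 0 0;-0.0055 -0.036 0 0 0 0;-0.0055 -0.036 0 0 0 0;-0.0055 -0.036 0 0 0 0;-0.0055 -0.036 0 0 0 0;-0.0055 -0.036 0 0 0 0;-0.0055 -0.036 0 0 0 0;-0.0055 -0.036 0 0 0 0;0 0 0 0 0 0' && python3 inch.py '-0.006 -0.035 0 0 0 0;-0.006 -0.03 0 0 0 0;0 0 0 0 0 -0.12;0 0 0 0 0 -0.12;0 0 0 0 0 -0.12;0 0 0 0 0 0;0 0 0 0 0 0;0 0 0 0 0 0'
python3 - <<'E'
from h import *
a=np.radians(115.25);plan([.537,-.2364,.21],[np.cos(a),np.sin(a)])
E
```

```text
t: 20.9
ee_pos: [0.4311, 0.2111, 0.2972]
tool_rot: [0.12, -3.137, 0.002]
wrist_force: [0.2, -0.0, -4.2]
opening: 0.0259
gripper_force: 45.0
t: 22.1
ee_pos: [0.5174, -0.1657, 0.2965]
tool_rot: [0.111, -3.136, 0.005]
wrist_force: [-0.4, 0.1, -3.6]
opening: 0.0258
gripper_force: 45.0
t: 22.9
ee_pos: [0.5351, -0.2246, 0.2977]
tool_rot: [0.676, -3.066, 0.001]
wrist_force: [-0.2, -0.4, -4.4]
opening: 0.026
gripper_force: 45.0
t 22.9 pos [ 0.5351 -0.2246  0.2977] j7 2.42 d_tool [ 0.003  -0.0115  0.0878] rot [ 0.     -0.0022 -0.0069] alt [-3.000e-03 -0.000e+00  3.135e+00]
```

```bash
python3 inch.py '0.003 -0.0115 0 0 -0.002 -0.007;0 0 0.03 0 0 0;0 0 0.03 0 0 0;0 0 0.02 0 0 0;0 0 0.0075 0 0 0;0 0 0 0 0 0;0 0 0 0 0 0;0 0 0 0 0 0;0 0 0 0 0 0'
python3 - <<'E'
from h import *
im,c,s=shot('w13');R=Ro.from_rotvec(c['rot']);f=lambda X:proj(c,c['pos']+R.apply(X))
a=np.radians(115.25);plan([.537,-.2364,.19],[np.cos(a),np.sin(a)])
zt=.0195
G=[f([.024,y,zt]) for y in(-.034,.034)];E=[f([.035,y,zt]) for y in(-.045,.045)];print('pred holes',np.round(G,1).tolist(),'edge',np.round(E,1).tolist())
for q in G:print(blobs('w13',q,16,19,12,15))
ax=-R.as_matrix()[:,0];ay=R.as_matrix()[:,1];C=np.array([.537,-.2364,.108])
D=[proj(c,C-.035*ax+y*ay) for y in(-.045,.045)];print('pred deck edge',np.round(D,1).tolist(), 'plate edge',np.round([proj(c,C-.035*ax+y*ay+[0,0,.005]) for y in(-.045,.045)],1).tolist())
g=cv2.GaussianBlur(cv2.cvtColor(im,cv2.COLOR_BGR2GRAY),(3,3),0).astype(int)
for u in(290,310,330,350):print(u,g[130:200:2,u].tolist())
E
```

```text
t: 23.8
ee_pos: [0.5379, -0.2368, 0.2117]
tool_rot: [-0.69, 3.063, -0.001]
wrist_force: [-0.1, -0.6, -3.6]
opening: 0.0258
gripper_force: 45.0Traceback (most recent call last):
  File "<stdin>", line 2, in <module>
KeyError: 'rot'
```

```bash
cat > m.py <<'E'
from h import *
import sys
n=sys.argv[1];shot(n);im,c=load(n);R=Ro.from_rotvec(c['rot']);f=lambda X:proj(c,c['pos']+R.apply(X))
a=np.radians(115.25);plan([.537,-.2364,.19],[np.cos(a),np.sin(a)])
G=[f([.024,y,.0195]) for y in(-.034,.034)];E=[f([.035,y,.0195]) for y in(-.045,.045)];print('pred holes',np.round(G,1).tolist(),'edge',np.round(E,1).tolist())
for q in G:print(blobs(n,q,16,19,10,15))
M=R.as_matrix();C=np.array([.537,-.2364,.108])
for z in(0,.005):print('pred deck/plate edge',np.round([proj(c,C+.035*M[:,0]+y*M[:,1]+[0,0,z]) for y in(-.045,.045)],1).tolist())
g=cv2.GaussianBlur(cv2.cvtColor(im,cv2.COLOR_BGR2GRAY),(3,3),0).astype(int)
r0=int(E[0][1])
for u in(int(E[0][0])+8,290,320,350,int(E[1][0])-8):print('col',u,'rows from',r0-50,g[r0-50:r0+16:2,u].tolist())
for r in(r0+4,r0+40):print('row',r,'left',g[r,int(E[0][0])-12:int(E[0][0])+12:1].tolist(),'from',int(E[0][0])-12,'right',g[r,int(E[1][0])-12:int(E[1][0])+12].tolist(),'from',int(E[1][0])-12)
E
python3 m.py w13
```

```text
t 23.9 pos [ 0.5377 -0.2367  0.2114] j7 2.5 d_tool [0.0006 0.0006 0.0214] rot [-0.0009  0.0013  0.0027] alt [-2.000e-03 -1.000e-03 -3.139e+00]
pred holes [[257.2, 192.5], [376.2, 192.4]] edge [[236.8, 173.6], [396.5, 173.4]]
[([256.8, 192.3], [17, 13, 170])]
[([375.5, 176.5], [32, 2, 64]), ([377.6, 194.5], [18, 20, 254])]
pred deck/plate edge [[260.4, 153.2], [374.4, 153.1]]
pred deck/plate edge [[259.5, 154.0], [375.4, 153.9]]
col 244 rows from 123 [114, 115, 113, 101, 89, 88, 88, 88, 88, 87, 88, 87, 88, 88, 87, 87, 89, 87, 89, 86, 87, 87, 89, 89, 90, 102, 108, 109, 114, 119, 129, 126, 117]
col 290 rows from 123 [89, 89, 89, 87, 77, 78, 91, 97, 101, 101, 95, 81, 77, 77, 84, 101, 113, 119, 121, 123, 125, 125, 126, 127, 122, 112, 110, 126, 121, 107, 110, 112, 112]
col 320 rows from 123 [130, 109, 114, 151, 163, 148, 106, 99, 100, 103, 98, 94, 92, 100, 105, 105, 112, 120, 122, 125, 124, 124, 126, 125, 102, 100, 116, 138, 130, 104, 54, 58, 110]
col 350 rows from 123 [115, 115, 112, 105, 81, 80, 92, 101, 102, 103, 105, 104, 104, 104, 105, 112, 118, 120, 123, 124, 125, 125, 127, 129, 123, 110, 117, 135, 118, 110, 109, 107, 106]
col 388 rows from 123 [87, 85, 85, 83, 85, 85, 86, 86, 87, 86, 87, 86, 85, 84, 86, 84, 84, 83, 84, 82, 80, 77, 78, 77, 85, 104, 118, 146, 159, 160, 159, 159, 160]
row 177 left [88, 88, 88, 88, 88, 88, 88, 88, 87, 87, 89, 98, 111, 125, 133, 135, 131, 123, 115, 110, 109, 109, 109, 110] from 224 right [147, 147, 146, 146, 146, 146, 145, 145, 147, 147, 146, 140, 123, 100, 84, 81, 80, 81, 82, 82, 81, 82, 83, 83] from 384
row 213 left [114, 115, 116, 115, 115, 115, 116, 116, 116, 115, 114, 112, 110, 110, 111, 111, 112, 111, 109, 106, 104, 102, 102, 105] from 224 right [113, 109, 104, 101, 102, 108, 116, 129, 141, 147, 142, 129, 118, 114, 113, 112, 111, 110, 111, 111, 111, 112, 113, 113] from 384
```

The head sits centred and square in the hand: its flange holes and edges are within about 0.5 mm of prediction. The deck edge also appears where predicted. I'll lower the last 21 mm to the hover.

```bash
python3 inch.py '0.0005 0.0005 0.006 -0.0008 0.0013 0.002;0 0 0.007 0 0 0;0 0 0.005 0 0 0;0 0 0.0035 0 0 0;0 0 0 0 0 0;0 0 0 0 0 0;0 0 0 0 0 0;0 0 0 0 0 0;0 0 0 0 0 0'; python3 m.py w14
python3 - <<'E'
from h import *
im,c=load('w14');g=cv2.GaussianBlur(cv2.cvtColor(im,cv2.COLOR_BGR2GRAY),(3,3),0).astype(int)
R=Ro.from_rotvec(c['rot']);M=R.as_matrix();C=np.array([.537,-.2364,.108])
for y in(-.045,.045):
    p=proj(c,C+.035*M[:,0]+y*M[:,1]+[0,0,.005]);u=int(p[0]);print(p.round(1),[(r,u-12,g[r,u-12:u+12].tolist()) for r in(int(p[1])+3,int(p[1])+7)])
E
```

```text
t: 24.8
ee_pos: [0.5369, -0.2364, 0.1895]
tool_rot: [0.688, -3.065, -0.0]
wrist_force: [0.4, -0.2, -4.5]
opening: 0.0257
gripper_force: 45.0
t 24.85 pos [ 0.5369 -0.2364  0.1895] j7 2.51 d_tool [-0.0001 -0.0001 -0.0005] rot [ 0.0002 -0.0005  0.0009] alt [ 1.000e-03  0.000e+00 -3.141e+00]
pred holes [[257.1, 192.6], [376.2, 192.4]] edge [[236.8, 173.6], [396.5, 173.4]]
[([256.9, 192.3], [17, 13, 173])]
[([375.5, 176.5], [32, 2, 64]), ([377.6, 194.9], [18, 18, 247])]
pred deck/plate edge [[254.8, 158.3], [378.0, 158.2]]
pred deck/plate edge [[253.7, 159.3], [379.1, 159.2]]
col 244 rows from 123 [116, 115, 117, 114, 104, 92, 87, 88, 88, 89, 89, 88, 87, 87, 88, 89, 89, 88, 87, 87, 87, 87, 88, 88, 92, 103, 108, 111, 126, 134, 129, 119, 116]
col 290 rows from 123 [87, 87, 89, 89, 89, 78, 76, 84, 95, 99, 102, 99, 87, 79, 79, 81, 79, 91, 99, 93, 91, 91, 93, 93, 96, 106, 113, 135, 126, 110, 109, 113, 113]
col 320 rows from 123 [135, 132, 112, 102, 142, 165, 162, 129, 100, 100, 102, 103, 99, 95, 90, 99, 105, 106, 106, 114, 121, 122, 124, 126, 122, 113, 117, 135, 122, 103, 55, 58, 111]
col 350 
[... 655 characters left out ...]
7, 89, 92, 99, 107, 112, 111, 109, 108, 105, 103, 103, 106] from 224 right [114, 110, 104, 100, 102, 108, 116, 129, 141, 147, 141, 128, 117, 112, 112, 112, 112, 112, 112, 112, 112, 113, 113, 114] from 384
[253.7 159.3] [(162, 241, [88, 89, 88, 87, 86, 86, 86, 85, 86, 87, 87, 88, 90, 92, 93, 92, 91, 91, 91, 91, 89, 89, 90, 90]), (166, 241, [88, 88, 87, 87, 87, 87, 87, 87, 87, 87, 87, 88, 89, 90, 91, 92, 92, 92, 92, 92, 92, 93, 93, 93])]
[379.1 159.2] [(162, 367, [122, 122, 121, 121, 121, 122, 121, 120, 120, 120, 120, 116, 106, 94, 87, 86, 87, 88, 87, 87, 87, 87, 86, 85]), (166, 367, [125, 126, 126, 125, 125, 126, 125, 125, 126, 126, 123, 116, 105, 94, 89, 87, 86, 85, 85, 84, 83, 84, 85, 84])]
```

The hover is confirmed: the plate edges in the image match prediction, the head underside is at about 0.156 m, and nothing is in contact. I'll hand it in.

```bash
python3 inch.py '0 0 0 0 0 0;0 0 0 0 0 0;0 0 0 0 0 0' && python3 -c "
from station import ctrl
print(ctrl.finish_job())"
```

```text
t: 25.15
ee_pos: [0.5368, -0.2363, 0.1894]
tool_rot: [0.688, -3.065, -0.0]
wrist_force: [0.2, 0.3, -3.3]
opening: 0.0257
gripper_force: 45.0
the job is handed in; nothing more can be done
None
```

The job is handed in at 25 s: the valve plate lies bar-up over the studs on the deck and is released, and the gripper holds the head level and square over the pump, its underside about 1 cm above the stud tips; nothing else was touched, as far as the wrist force readings show.

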